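Scoop the large milling balls out of the rinse tub

TASK

Draw the slotted scoop through the grey tub to gather both large milling balls in one scoop, lift them out so that the small undersized balls fall through and stay in the tub, and tip the large balls into the round steel dish from close above it. Then set the scoop down standing upright, in the tub or on the worktop, and let go; do not touch the balls with the fingers.

Things in the scene. Friction and masses are not known exactly. Their poses are not given: they have to be found in the camera images.
- scoop_grip (a point): centre of the grip of the slotted scoop's upright black handle, 105 mm above the scoop's underside. The handle is a flat bar 14 mm thick along x and 36 mm wide along y, its faces from 46 to 134 mm above the underside; meant to be gripped from above, one finger in front (-x) and one behind. z points up the handle, -x to the scoop's mouth. 0.18 kg
- scoop: the scoop, standing free in the tub; origin at its underside straight below the grip, same axes. Floor: eight 4 mm steel bars along x, slots of 12 mm between, open at the front; bar tips 88 mm in front of the origin, bars end 12 mm behind it. 116 mm wide. Rear wall under the handle 36 mm high, side walls 28 mm high and 55 mm long; the foremost 30 mm has no sides
- tub: grey open tub, fixed; origin at the centre of its underside, x along its length. Inside x -130 to 130, y -63 to 63 mm; floor 5 mm thick, walls 4 mm, rim 50 mm high. The scoop starts at the +x end, mouth to the -x end wall, 5 mm of play each side; side contact does no harm. Bars drawn along the floor to about 8 mm from the -x wall slide under the large balls
- dish: round open steel dish, loose, 0.4 kg, outer diameter 150 mm at the rim and 136 mm at the foot, 45 mm high, wall 3 mm, floor 4 mm; origin at the centre of its underside
- big_1: large polished slippery white ceramic milling ball, 30 mm diameter, 50 g, origin at its centre; lies in the tub in front of the scoop's mouth. Too big for the slots: it rides in the groove between two bars, rolls back to the rear wall when the mouth is tilted up about 10 degrees and out over the tips when it is tilted down
- big_2: large polished slippery white ceramic milling ball, 30 mm diameter, 50 g, origin at its centre; lies in the tub in front of the scoop's mouth. Too big for the slots: it rides in the groove between two bars, rolls back to the rear wall when the mouth is tilted up about 10 degrees and out over the tips when it is tilted down
- small_1: undersized white ceramic milling ball, 8 mm diameter, origin at its centre; lies in the tub; narrow enough (slots 12 mm) to pass between the bars of the scoop
- small_2: undersized white ceramic milling ball, 8 mm diameter, origin at its centre; lies in the tub; narrow enough (slots 12 mm) to pass between the bars of the scoop

How it is judged:
By the outcome, as a careful person would: the job done as asked, in the order asked, and still so for the second after the job is handed in, with the robot touching nothing.
It also fails if it takes over 56 s, if anything falls off the work surface, if the arm or the gripper's body presses on something with over 40 N, if the wrist force passes 120 N, or if a joint passes its speed limit or range.

ROBOT

A 6-joint arm with a two-finger parallel gripper is mounted at the origin on a cart in front of the work surface, level with it; the furniture and walls round the work are solid. World frame = base frame: x ahead of the robot, y to its left, z up, the work surface at z = 0. Lengths are in mm, angles in rad, forces in N, time in s.
With the tool pointing down it reaches from about 350 to 775 mm from the base axis. Payload 7.3 kg.
Tool frame: the origin (TCP) lies on the front face of the gripper's body, between the roots of the fingers; the fingertips stand 66 mm ahead of it and the grasp point (between the pads) lies 47 mm ahead of it (bot.tip_extent is the distance from the TCP to the fingertips, in mm); z points along the fingers, y is the line along which they close (so a half turn about z gives the same grasp; the last joint's range is limited). The gripper opens to 92 mm and grips with 3 to 60 N. Pads are 19 mm wide; open, the fingers measure 130 mm over their backs; the gripper's body (75 mm by 190 mm) begins 47 mm behind the grasp point.
Start: joints at [0.967, 0.342, 1.524, -0, 1.275, -0.146], TCP at [232.023, 470.961, 292.241] pointing down, gripper open.
Joint ranges: [-2.53, 2.53], [-0.77, 2.02], [0.04, 2.7], [-1, 4.14], [0.28, 2.66], [-3.11, 3.11]. Speed limits (rad/s): [2.57, 2.57, 3.14, 3.14, 3.14, 3.14].

INTERFACE

Orientations are given as [roll, pitch, yaw] about the fixed x, y, z axes, in that order (R = Rz(yaw) Ry(pitch) Rx(roll)).
In Python, from plant import readout, viewer, order, bot gives the robot as it stands.
- The arm moves only by the shell command python3 -m creep 'ROWS'. ROWS is text: rows parted by semicolons, each of 7 numbers parted by spaces: the shift along the world's x, y, z in m, then the turn, a rotation vector about the world's x, y, z in rad, then the opening in per cent of the stroke, from 0 (shut) to 100 (fully open). A call has 1 to 8 rows; each row shifts and turns the commanded pose from where the row before left it; what a row does not reach is not made up. A row lasts 1/12 s, in which the tool goes at most 41.7 mm and 7.16 degrees, less where a joint would pass 70% of its speed; a pose out of reach is approached as far as the arm can. A call is refused whole if a number of a shift passes 0.0417 or a number of a turn 0.125, either way. A call with a gripper value outside its range is refused whole. The fingers move at their own pace and stop on an object; the grip force is fixed at half the most. Time passes only in rows, so rows that do not move let the fingers close. It gives the time, the measured TCP pose, the force, the opening and the grip force at its end, in the units of the state.
- readout.get_obs(): the state, without advancing time (a new reading comes with each control period).
- viewer.capture(name): name is "scene" or "top"; returns the picture (480x640x3 uint8, red, green, blue); there is no depth.
- viewer.camera_info(name): a dict with "fx", "fy", "cx", "cy" (pixels), "D" ([k1, k2, p1, p2, k3] as OpenCV has them; the pictures are not rectified), "origin" and "rotation" of the camera in the world. Camera axes: x right, y up, looking along -z (the intrinsics and any distortion apply to the point x, -y, -z); pixel columns grow to the right and rows downward; lengths in mm; the calibration is good to about 2 mm. A picture is of the moment at which its call begins. camera_info takes no time and is no camera call.
- order.close_job(): hands the job in; it is judged then, once.
The state is a dict: "time": time; "joint_positions": joint angles; "dq": joint speeds; "tau": joint torques, N m; "tool_pos": TCP position; "tcp_rot": TCP orientation; "contact_force": force on the tool from outside, world axes, zero at the start; "moment": the same for the moment, N m; "grip_width": finger opening in mm; "finger_force": force on a finger pad.
Only numpy, scipy, OpenCV 4.12 (cv2) and the standard library are available. Lean on these libraries where they do the work, as an engineer would, in place of code of your own. Each camera call takes 0.05 s, during which the arm holds its last target. There are 200 camera calls.

## Working session

There is one attempt and no reset: what is moved stays moved. The work goes in short steps, Python scripts to look and compute and a shell command to move; the robot and the scene stay as the last step left them, time stands still between calls to the robot, and variables do not carry over. Pictures are saved under pics/ and viewed, at most 10 in all, crops included, and the job is handed in when it is done.

```bash
ls; mkdir -p pics; python3 - <<'E'
from plant import readout, viewer
import cv2
print(readout.get_obs())
for n in("scene","top"):
    print(viewer.camera_info(n)); cv2.imwrite(f"pics/{n}0.png",viewer.capture(n)[:,:,::-1])
E
```

```text
pics
{'time': 0.0, 'joint_positions': array([ 9.67019479e-01,  3.42728553e-01,  1.52502642e+00, -1.30755680e-07,
        1.27539765e+00, -1.46020466e-01]), 'dq': array([-0.00162235,  0.00079574,  0.00066681, -0.00037605,  0.00078178,
        0.00104196]), 'tau': array([ 5.81865224e-04, -4.31242454e+01, -2.44225878e+01,  7.20171444e-02,
        5.59405424e-02, -1.61922967e-04]), 'tool_pos': array([231.82819588, 470.69598106, 291.53857799]), 'tcp_rot': array([-3.14004927e+00, -2.26855230e-04,  2.68383613e+00]), 'contact_force': array([-0.4174216 ,  0.59031756, -0.74555225]), 'moment': array([ 0.04168469, -0.02887072, -0.03367234]), 'finger_force': 0.0, 'grip_width': 91.67283128348677}
{'fx': 505.5159950671552, 'fy': 505.5159950671552, 'cx': 319.6040622049901, 'cy': 237.72716573692588, 'D': array([-0.13661899,  0.        ,  0.        ,  0.        ,  0.        ]), 'origin': array([-147.17591171, -431.79788158,  782.16299565]), 'rotation': array([ 0.88262463, -0.01428841, -0.99060979])}
{'fx': 577.860706557409, 'fy': 577.860706557409, 'cx': 322.3738594036201, 'cy': 232.03076889767337, 'D': array([-0.13691939,  0.        ,  0.        ,  0.        ,  0.        ]), 'origin': array([ 412.35416933,   24.3479669 , 1095.53832544]), 'rotation': array([ 0.14927163, -0.00367384, -1.5598816 ])}
```

View pics/top0.png

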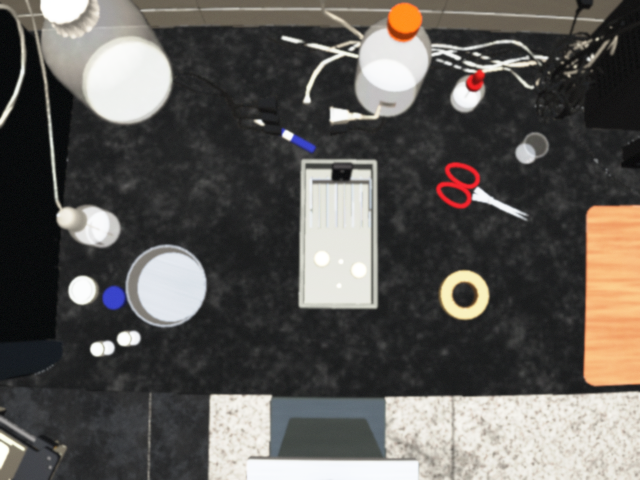

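View pics/scene0.png

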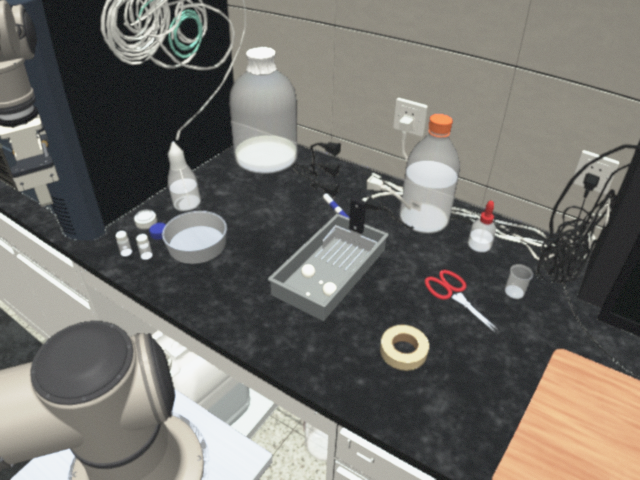

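The top view looks along the robot's x axis, which points up in the picture. The tub rim corners are about (300,160) and (378,307). The handle is at (342,172), the big balls at (322,258) and (359,270), the small ones at (341,262) and (339,285), and the dish at (166,285).

```bash
cat > h.py <<'E'
import numpy as np, cv2
from scipy.spatial.transform import Rotation as R
from plant import viewer, readout
def setup(n):
    c=viewer.camera_info(n); K=np.array([[c["fx"],0,c["cx"]],[0,c["fy"],c["cy"]],[0,0,1]])
    return c,K,R.from_euler("xyz",c["rotation"]).as_matrix()
def p2w(n,px,z):
    c,K,M=setup(n)
    u=cv2.undistortPoints(np.array([[px]],float),K,c["D"])[0,0]
    d=M@np.array([u[0],-u[1],-1]); o=c["origin"]
    return (o+d*(z-o[2])/d[2]).round(1)
def w2p(n,P):
    c,K,M=setup(n); q=(np.atleast_2d(P)-c["origin"])@M; q=q*[1,-1,-1]
    return cv2.projectPoints(q,np.zeros(3),np.zeros(3),K,c["D"])[0][:,0].round(1)
def crop(n,x0,x1,y0,y1,k,f):
    im=viewer.capture(n)[y0:y1,x0:x1,::-1]
    cv2.imwrite(f,cv2.resize(im,None,fx=k,fy=k,interpolation=cv2.INTER_CUBIC))
E
python3 - <<'E'
from h import *
for px in [(300,160),(377,160),(378,307),(299,307)]: print("rim",p2w("top",px,50))
for px in [(322,258),(359,270)]: print("big",p2w("top",px,20))
for px in [(341,262),(339,285)]: print("small",p2w("top",px,9))
print("dish",p2w("top",(166.5,285.5),45))
print("handle",p2w("top",(342,168),139))
im=cv2.imread("pics/top0.png")[150:320,285:395]
cv2.imwrite("pics/c1.png",cv2.resize(im,None,fx=3.5,fy=3.5,interpolation=cv2.INTER_CUBIC))
E
```

```text
rim [705.3  65.5  50. ]
rim [707.1 -78.5  50. ]
rim [434.2 -79.5  50. ]
rim [432.8  62.8  50. ]
big [525.   22.3  20. ]
big [503.3 -47.   20. ]
small [519.  -13.6   9. ]
small [475.6 -10.2   9. ]
dish [468.1 306.7  45. ]
handle [667.1  -9.9 139. ]
```

View pics/c1.png

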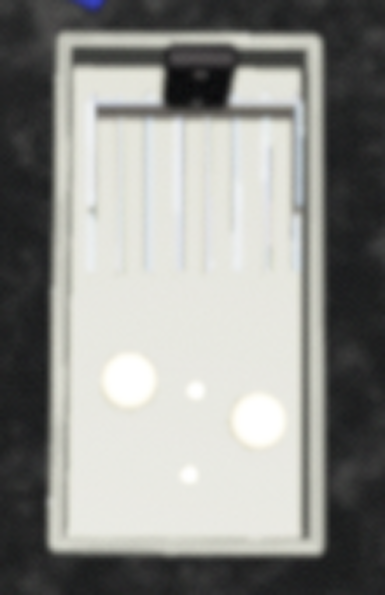

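```bash
python3 - <<'E'
from h import *
f=lambda x,y:(x/3.5+285,y/3.5+150)
print("handle top",p2w("top",f(203,53),139),"L,R",p2w("top",f(167,60),139),p2w("top",f(238,60),139))
print("handle front bottom",p2w("top",f(198,108),51))
print("tips",p2w("top",f(92,272),9),p2w("top",f(299,272),9))
print("rear wall top",p2w("top",f(97,110),41),p2w("top",f(300,110),41))
print("inside floor front",p2w("top",f(70,538),5),p2w("top",f(302,538),5))
print("bottle base",p2w("top",(385,112),0))
E
python3 -m creep '0.015 -0.02 0 0 0 -0.03 100;0.027 -0.03 0 0 0 -0.07 70;0.027 -0.03 0 0 0 -0.07 70;0.027 -0.03 0 0 0 -0.07 70;0.027 -0.03 0 0 0 -0.07 70;0.027 -0.03 0 0 0 -0.07 70;0.027 -0.03 0 0 0 -0.07 70;0.027 -0.03 0 0 0 -0.07 70'
python3 -m creep '0.027 -0.03 0 0 0 -0.07 70;0.027 -0.03 0 0 0 -0.07 70;0.027 -0.03 0 0 0 -0.07 70;0.027 -0.03 0 0 0 -0.07 70;0.027 -0.03 0 0 0 -0.07 70;0.027 -0.03 0 0 0 -0.07 70;0.027 -0.03 0 0 0 -0.07 70;0.027 -0.03 0 0 0 -0.07 60'
```

```text
handle top [672.1 -11.5 139. ] L,R [668.4   6.  139. ] [668.8 -28.6 139. ]
handle front bottom [665.9 -12.3  51. ]
tips [583.9  43.3   9. ] [585.2 -69.4   9. ]
rear wall top [666.6  41.3  41. ] [667.9 -67.4  41. ]
inside floor front [439.9  53.3   5. ] [441.2 -71.3   5. ]
bottle base [ 820.8 -100.2    0. ]
time: 0.77
tool_pos: [436.8, 239.2, 292.0]
tcp_rot: [-3.141, -0.0, 2.16]
contact_force: [0.8, 0.3, -0.4]
grip_width: 64.4
finger_force: 0.0
time: 1.43
tool_pos: [652.9, -0.8, 291.7]
tcp_rot: [-3.141, -0.0, 1.6]
contact_force: [0.5, 0.9, -0.6]
grip_width: 60.9
finger_force: 0.0
```

Tub yaw is about 0.01 rad, and the scoop origin is near (672, -11.5), which agrees with tips + 88. The front floor edge is at x≈440.5.

```bash

python3 -m creep '0.01 -0.0055 -0.005 0 0 -0.01 60;0.009 -0.005 -0.02 0 0 -0.01 60;0 0 -0.03 0 0 0 60;0 0 -0.03 0 0 0 60;0 0 -0.025 0 0 0 60;0 0 -0.015 0 0 0 60;0 0 -0.008 0 0 0 60;0 0 -0.002 0 0 0 60'
python3 - <<'E'
from h import *
crop("scene",260,420,180,330,4,"pics/s1.png")
E
```

```text
time: 2.1
tool_pos: [670.2, -9.5, 155.1]
tcp_rot: [-3.138, -0.0, 1.584]
contact_force: [-0.4, 0.3, -0.0]
grip_width: 55.4
finger_force: 0.0
```

View pics/s1.png

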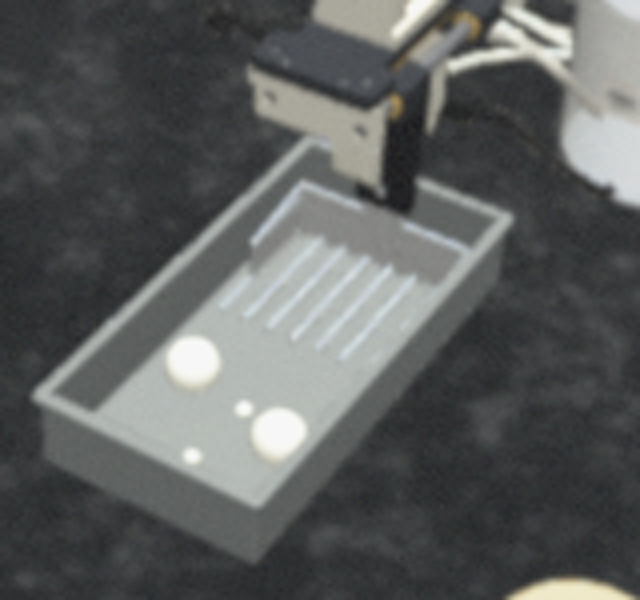

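The fingers straddle the handle at crop (385,160), so I can close.

```bash

python3 -m creep '0 0 0 0 0 0 30;0 0 0 0 0 0 10;0 0 0 0 0 0 0;0 0 0 0 0 0 0;0 0 0 0 0 0 0;0 0 0 0 0 0 0;0 0 0 0 0 0 0;0 0 0 0 0 0 0'
python3 - <<'E'
from h import *
im=viewer.capture("top")[150:320,285:395,::-1]
cv2.imwrite("pics/c2.png",cv2.resize(im,None,fx=3.5,fy=3.5,interpolation=cv2.INTER_CUBIC))
E
```

```text
time: 2.82
tool_pos: [671.1, -9.5, 157.5]
tcp_rot: [3.141, 0.0, 1.584]
contact_force: [0.6, -0.1, 1.5]
grip_width: 13.8
finger_force: 30.0
```

View pics/c2.png

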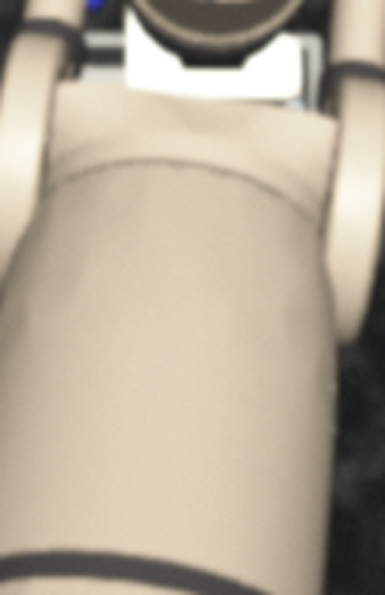

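```bash

python3 -m creep '-0.003 0 0 0 0 0 0;-0.006 0 0 0 0 0 0;-0.009 0 0 0 0 0 0;-0.009 0 0 0 0 0 0;-0.009 0 0 0 0 0 0;-0.009 -0.001 0 0 0 0 0;-0.009 0 0 0 0 0 0;-0.009 0 0 0 0 0 0'
python3 -m creep '-0.008 0 0 0 0 0 0;-0.008 0 0 0 0 0 0;-0.008 0 0 0 0 0 0;-0.008 0 0 0 0 0 0;-0.007 0 0 0 0 0 0;-0.007 0 0 0 0 0 0;-0.005 0 0 0 0 0 0;-0.003 0 0 0 0 0 0'
python3 - <<'E'
from h import *
crop("scene",260,420,180,330,4,"pics/s2.png")
E
```

```text
time: 3.53
tool_pos: [607.5, -10.4, 157.5]
tcp_rot: [3.14, -0.0, 1.584]
contact_force: [1.5, 1.4, 1.9]
grip_width: 13.6
finger_force: 30.0
time: 4.2
tool_pos: [553.6, -10.5, 157.5]
tcp_rot: [3.141, -0.0, 1.584]
contact_force: [4.0, 3.9, 4.6]
grip_width: 13.8
finger_force: 30.0
```

View pics/s2.png

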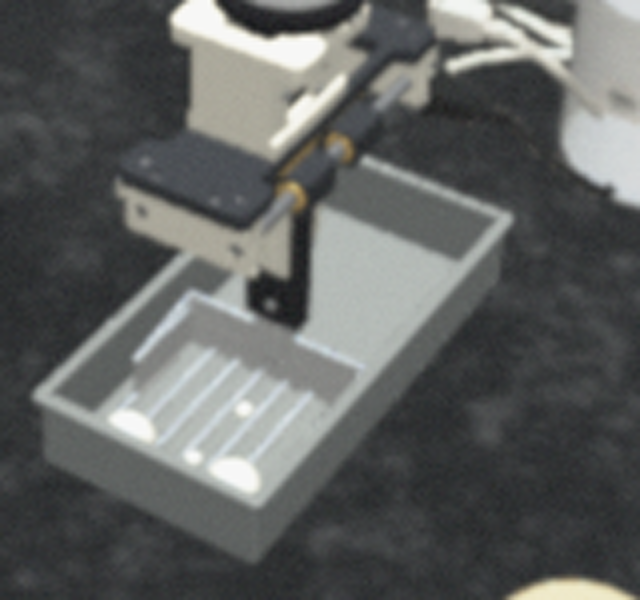

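The big balls are at the front wall, (135,425) and (235,475) in the crop, with the small ones lying between the bars. I'll push on under them.

```bash

python3 -m creep '-0.003 0 0 0 0 0 0;-0.003 0 0 0 0 0 0;-0.003 0 0 0 0 0 0;-0.003 0 0 0 0 0 0;-0.003 0 0 0 0 0 0;-0.002 0 0 0 0 0 0;0 0 0 0 0 0 0;0 0 0 0 0 0 0'
python3 - <<'E'
from h import *
crop("scene",260,380,230,330,5,"pics/s3.png")
E
```

```text
time: 4.92
tool_pos: [537.3, -10.5, 157.5]
tcp_rot: [3.141, -0.0, 1.584]
contact_force: [3.4, 3.5, 5.0]
grip_width: 13.6
finger_force: 30.0
```

View pics/s3.png

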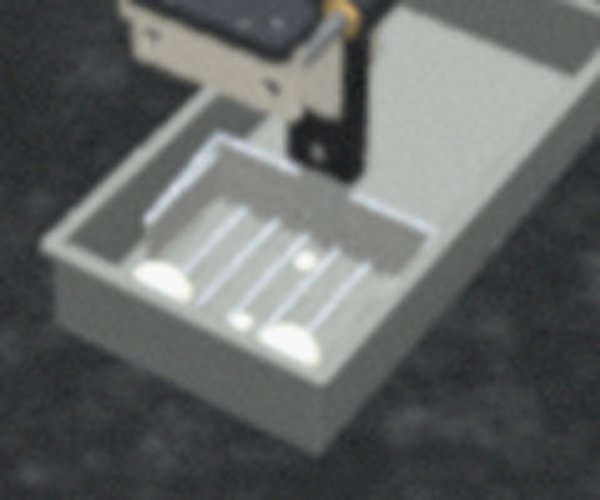

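```bash

python3 -m creep '-0.001 0 0 0 0 0 0;-0.0005 0 0.0005 0 0 0 0;0.003 0 0.0005 0 0.02 0 0;0.003 0 0.0005 0 0.02 0 0;0.003 0 0 0 0.02 0 0;0.003 0 0 0 0.02 0 0;0.003 0 0 0 0.02 0 0;0.003 0 0 0 0.02 0 0'
python3 -m creep '0.003 0 0 0 0.02 0 0;0.003 0 0 0 0.02 0 0;0.003 0 0 0 0.02 0 0;0.003 0 0 0 0.02 0 0;0 0 0 0 0 0 0;0 0 0 0 0 0 0;0 0 0.001 0 0 0 0;0 0 0.001 0 0 0 0'
python3 - <<'E'
from h import *
crop("scene",260,380,230,330,5,"pics/s4.png")
E
```

```text
time: 5.63
tool_pos: [552.4, -10.6, 157.6]
tcp_rot: [-3.016, -0.002, 1.584]
contact_force: [0.4, 1.3, -1.7]
grip_width: 14.0
finger_force: 30.0
time: 6.3
tool_pos: [564.7, -10.6, 160.3]
tcp_rot: [-2.94, -0.003, 1.583]
contact_force: [-0.4, 1.3, -3.1]
grip_width: 13.8
finger_force: 30.0
```

View pics/s4.png

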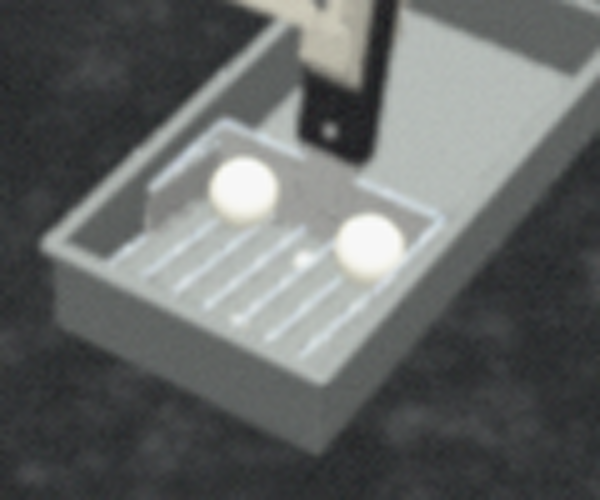

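Both big balls are at the rear wall, (243,190) and (370,247) in the crop. Now I'll lift straight up.

```bash

python3 -m creep '0 0 0.003 0 0 0 0;0 0 0.007 0 0 0 0;0 0 0.012 0 0 0 0;0 0 0.016 0 0 0 0;0 0 0.016 0 0 0 0;0 0 0.014 0 0 0 0;0 0 0.010 0 0 0 0;0 0 0.007 0 0 0 0'
python3 -m creep '0 0 0.004 0 0 0 0;0 0 0 0 0 0 0;0 0 0 0 0 0 0;0 0 0 0 0 0 0'
cat > blobs.py <<'E'
from h import *
im=viewer.capture("scene"); y0,x0=150,100
c=im[y0:340,x0:430].min(2)
n,l,s,ct=cv2.connectedComponentsWithStats((c>215).astype(np.uint8))
for i in range(1,n):
    if s[i,4]>=3: print(s[i,4],(ct[i]+[x0,y0]).round(1))
E
python3 blobs.py
```

```text
time: 7.02
tool_pos: [565.8, -10.8, 247.6]
tcp_rot: [-2.944, -0.002, 1.584]
contact_force: [0.4, 0.2, -2.2]
grip_width: 13.9
finger_force: 30.0
time: 7.35
tool_pos: [565.2, -10.5, 248.9]
tcp_rot: [-2.94, -0.003, 1.584]
contact_force: [-0.9, -0.2, -2.5]
grip_width: 13.5
finger_force: 30.0
41 [174.8 151.8]
844 [265.2 157.4]
37 [344.5 159.9]
338 [422.  171.8]
5 [376.  175.2]
260 [182.8 185.4]
79 [377.4 182. ]
22 [395.5 186.5]
3 [385. 193.]
8 [397.9 193.1]
16 [190.8 198.6]
30 [184.6 202.6]
4 [190.8 204.2]
26 [426.7 210.1]
177 [144.5 217. ]
63 [211.7 232.3]
46 [120.5 234.2]
115 [308.6 235.2]
4 [185.8 233. ]
48 [141.2 237.4]
47 [180.7 242.3]
8 [185.4 237.6]
3 [188.3 240. ]
3 [192.3 241. ]
129 [335.3 246.6]
22 [143.7 245.5]
4 [173.8 245.2]
46 [126.  251.6]
47 [146.2 255.2]
12 [320.5 281.5]
12 [307.7 293.8]
78 [155.8 335.4]
27 [166.  338.3]
```

The big balls are on the scoop, and both small ones are on the tub floor at (320,281) and (308,294). I'll travel to the dish.

```bash

python3 -m creep '0.001 0.004 0 0 0 0 0;0.002 0.008 0 0 0 0 0;0.002 0.013 0 0 0 0 0;0.002 0.018 0 0 0 0 0;0.002 0.022 0 0 0 0 0;0.002 0.022 0 0 0 0 0;0.002 0.022 0 0 0 0 0;0.002 0.022 0 0 0 0 0'
python3 -m creep '0.002 0.022 0 0 0 0 0;0.002 0.022 0 0 0 0 0;0.002 0.022 0 0 0 0 0;0.002 0.022 -0.002 0 0 0 0;0.002 0.022 -0.005 0 0 0 0;0.002 0.022 -0.005 0 0 0 0;0.002 0.018 -0.005 0 0 0 0;0.002 0.015 -0.005 0 0 0 0'
python3 -m creep '0.002 0.011 -0.004 0 0 0 0;0.002 0.007 -0.004 0 0 0 0;0.001 0.003 -0.003 0 0 0 0;0 0.001 0 0 0 0 0;0 0 0 0 0 0 0;0 0 0 0 0 0 0'
python3 blobs.py | awk '$1>20'
python3 - <<'E'
from h import *
crop("scene",120,320,130,280,4,"pics/s5.png")
E
```

```text
time: 8.07
tool_pos: [580.4, 122.9, 249.6]
tcp_rot: [-2.941, -0.003, 1.584]
contact_force: [0.2, 0.2, -3.3]
grip_width: 14.0
finger_force: 30.0
time: 8.73
tool_pos: [595.8, 288.4, 227.1]
tcp_rot: [-2.941, -0.003, 1.585]
contact_force: [-0.8, -0.9, -1.6]
grip_width: 13.9
finger_force: 30.0
time: 9.23
tool_pos: [601.8, 306.6, 217.1]
tcp_rot: [-2.942, -0.002, 1.583]
contact_force: [0.2, -0.2, -2.3]
grip_width: 13.8
finger_force: 30.0
45 [175. 152.]
859 [265.1 157.5]
366 [421.8 172.2]
261 [182.8 185.4]
82 [377.2 182. ]
23 [395.6 186.6]
85 [208.9 190.8]
82 [228.7 199. ]
33 [327.6 197.8]
56 [426.5 211.5]
180 [144.5 216.9]
83 [211.8 232.5]
28 [197.8 232. ]
46 [120.5 234.2]
142 [182.2 241.3]
49 [141.3 237.4]
24 [143.7 245.5]
46 [126.  251.6]
49 [146.1 255.1]
77 [155.7 335.4]
29 [165.9 338.2]
```

View pics/s5.png

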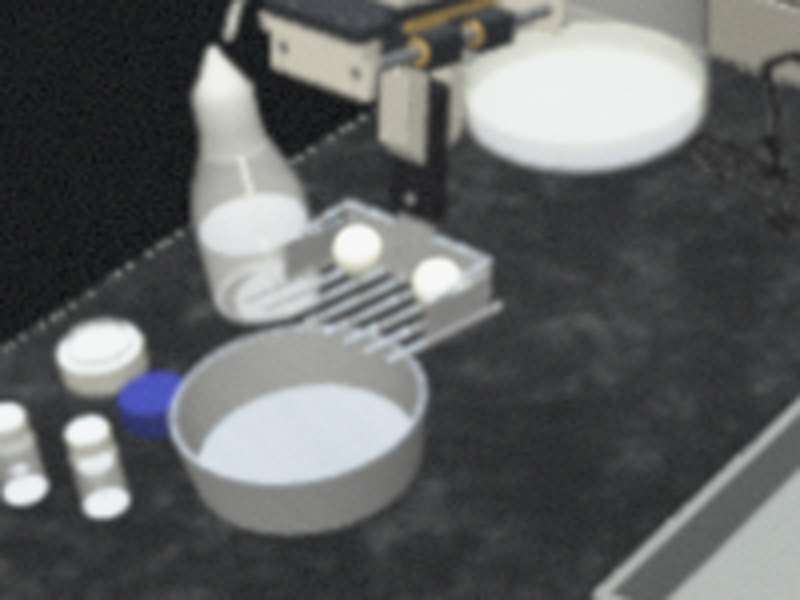

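Both balls are still at the rear wall, (357,248) and (437,280), with the tips reaching over the dish's far rim. I'll check the projection before tipping.

```bash
python3 - <<'E'
from h import *
print((w2p("scene",[[485,365,85],[485,249,85],[468,307,45],[543,307,45],[393,307,45],[468,382,45],[468,232,45]])-[120,130])*4)
E
```

```text
[[242.4 298.8]
 [386.8 365.6]
 [302.  400.8]
 [388.  337.2]
 [209.2 469.2]
 [212.8 357.2]
 [397.2 446.8]]
```

```bash

python3 -m creep '-0.0034 0 -0.0013 0 -0.02 0 0;-0.0034 0 -0.0013 0 -0.02 0 0;-0.0034 0 -0.0013 0 -0.02 0 0;-0.0034 0 -0.0013 0 -0.02 0 0;-0.0034 0 -0.0013 0 -0.02 0 0;-0.0034 0 -0.0013 0 -0.02 0 0;-0.0034 0 -0.0013 0 -0.02 0 0;-0.0034 0 -0.0013 0 -0.02 0 0'
python3 -m creep '-0.0034 0 -0.0013 0 -0.02 0 0;-0.0034 0 -0.0013 0 -0.02 0 0;-0.0032 0 0.0014 0 -0.02 0 0;-0.0032 0 0.0014 0 -0.02 0 0;-0.0032 0 0.0014 0 -0.02 0 0;-0.0032 0 0.0014 0 -0.02 0 0;-0.0032 0 0.0014 0 -0.02 0 0;-0.0032 0 0.0014 0 -0.02 0 0'
python3 -m creep '-0.0032 0 0.0014 0 -0.02 0 0;-0.0032 0 0.0014 0 -0.02 0 0;-0.0032 0 0.0014 0 -0.02 0 0;-0.0032 0 0.0014 0 -0.02 0 0;-0.0034 0 0.0008 0 -0.02 0 0;-0.0034 0 0.0008 0 -0.02 0 0;-0.0034 0 0.0008 0 -0.02 0 0;-0.0034 0 0.0008 0 -0.02 0 0'
python3 -m creep '0 0 0 0 0 0 0;0 0 0 0 0 0 0;0 0 0 0 0 0 0;0 0 0 0 0 0 0;0 0 0 0 0 0 0;0 0 0 0 0 0 0'
python3 blobs.py | awk '$1>15 && $2+0>=0'
python3 - <<'E'
from h import *
crop("scene",120,320,130,280,4,"pics/s6.png")
E
```

```text
time: 10.0
tool_pos: [574.3, 306.9, 206.8]
tcp_rot: [-3.103, -0.001, 1.583]
contact_force: [-0.2, 0.9, -2.5]
grip_width: 13.9
finger_force: 30.0
time: 10.67
tool_pos: [548.2, 306.9, 212.7]
tcp_rot: [3.02, 0.001, 1.583]
contact_force: [-0.2, 0.9, -3.0]
grip_width: 13.7
finger_force: 30.0
time: 11.33
tool_pos: [521.8, 306.9, 221.7]
tcp_rot: [2.86, 0.003, 1.582]
contact_force: [-0.2, 0.8, -1.1]
grip_width: 13.5
finger_force: 30.0
time: 11.83
tool_pos: [522.1, 307.3, 220.8]
tcp_rot: [2.862, 0.004, 1.583]
contact_force: [-0.1, 0.3, -1.6]
grip_width: 14.1
finger_force: 30.0
843 [265.1 157.4]
318 [422.3 171.4]
77 [377.4 182. ]
181 [182.3 186.9]
23 [395.7 186.6]
32 [327.6 197.7]
176 [144.5 216.9]
46 [120.5 234.2]
17 [215.1 234.7]
48 [141.2 237.4]
165 [180.8 245.2]
22 [143.7 245.5]
45 [125.9 251.7]
47 [146.2 255.2]
77 [155.7 335.4]
26 [166.2 338.3]
```

The balls have left the scoop, and the load dropped by about 1 N. I'll level up, rise, and check the dish.

```bash

python3 -m creep '0 0 0.006 0 0 0 0;0 0 0.012 0 0 0 0;0 0 0.012 0 0.02 0 0;0.005 0 0.01 0 0.05 0 0;0.01 -0.005 0.008 0 0.06 0 0;0.012 -0.015 0.004 0 0.06 0 0;0.016 -0.025 0 0 0.06 0 0;0.016 -0.032 0 0 0.03 0 0'
python3 -m creep '0.016 -0.036 0 0 0 0 0;0.016 -0.036 0 0 0 0 0;0.016 -0.036 0 0 0 0 0;0.016 -0.036 0 0 0 0 0;0.013 -0.036 0 0 0 0 0;0.007 -0.03 0 0 0 0 0;0 -0.02 0 0 0 0 0;0 -0.007 0 0 0 0 0'
python3 - <<'E'
from h import *
b=viewer.capture("scene"); a=cv2.imread("pics/scene0.png")[:,:,::-1]
d=cv2.absdiff(a,b).max(2)[200:275,150:240]
n,l,s,ct=cv2.connectedComponentsWithStats((d>12).astype(np.uint8))
for i in range(1,n):
    if s[i,4]>5: print(s[i], p2w("scene",ct[i]+[150,200],19))
for p in [(320.5,281.5),(307.7,293.8)]: print("small",p2w("scene",p,9))
E
python3 blobs.py | awk '/ 3[0-4][0-9]\.|\[30/'
```

```text
time: 12.6
tool_pos: [581.8, 231.1, 274.0]
tcp_rot: [-3.141, -0.002, 1.587]
contact_force: [-0.7, -0.6, -1.8]
grip_width: 14.3
finger_force: 30.0
time: 13.27
tool_pos: [665.3, -10.4, 272.9]
tcp_rot: [3.141, 0.001, 1.58]
contact_force: [-0.2, 0.3, -1.8]
grip_width: 14.2
finger_force: 30.0
[ 21  41  22  11 145] [426.5 319.8  19. ]
small [520.8  -9.6   9. ]
small [474.3  -7.4   9. ]
12 [307.7 293.8]
76 [155.6 335.4]
27 [166.1 338.2]
```

Both balls lie in the dish as one 22 px wide blob near its -x wall. I'll lower the scoop to its starting place, well clear of the small balls.

```bash

python3 -m creep '0 0 -0.01 0 0 0 0;0 0 -0.02 0 0 0 0;0 0 -0.022 0 0 0 0;0 0 -0.016 0 0 0 0;0 0 -0.01 0 0 0 0;0 0 0 0 0 0 0;0 0 0 0 0 0 0'
python3 -m creep '0 0 -0.01 0 0 0 0;0 0 -0.01 0 0 0 0;0 0 -0.008 0 0 0 0;0 0 -0.005 0 0 0 0;0 0 -0.002 0 0 0 0;0 0 0 0 0 0 0;0 0 0 0 0 0 0'
```

```text
time: 13.95
tool_pos: [664.9, -5.3, 194.8]
tcp_rot: [-3.141, -0.0, 1.585]
contact_force: [1.2, -0.2, -1.7]
grip_width: 13.6
finger_force: 30.0
time: 14.53
tool_pos: [665.1, -6.7, 160.1]
tcp_rot: [3.141, 0.0, 1.584]
contact_force: [0.2, 0.2, -1.3]
grip_width: 13.9
finger_force: 30.0
```

```bash

python3 -m creep '0 0 -0.001 0 0 0 0;0 0 -0.001 0 0 0 0;0 0 0 0 0 0 0;0 0 0 0 0 0 0'
python3 -m creep '0 0 -0.001 0 0 0 0;0 0 -0.0005 0 0 0 0;0 0 0 0 0 0 0;0 0 0 0 0 0 0'
```

```text
time: 14.87
tool_pos: [665.0, -6.5, 158.1]
tcp_rot: [3.141, 0.0, 1.584]
contact_force: [1.0, 0.5, -1.8]
grip_width: 13.8
finger_force: 30.0
time: 15.2
tool_pos: [665.1, -6.6, 157.5]
tcp_rot: [3.14, 0.0, 1.584]
contact_force: [-0.7, -0.7, 5.7]
grip_width: 14.1
finger_force: 30.0
```

Contact with the tub floor. I'll release, open both fingers clear, and rise.

```bash

python3 -m creep '0 0 0.0005 0 0 0 18;0 0 0 0 0 0 22;0 0 0 0 0 0 30;0 0 0 0 0 0 45;0 0 0 0 0 0 60;0 0 0 0 0 0 60;0 0 0 0 0 0 60;0 0 0 0 0 0 60'
python3 -m creep '0 0 0.005 0 0 0 60;0 0 0.01 0 0 0 60;0 0 0.02 0 0 0 60;0 0 0.03 0 0 0 60;0 0 0.035 0 0 0 60;0 0 0.035 0 0 0 60;0 0.03 0.02 0 0 0 60;-0.01 0.035 0 0 0 0 60'
python3 -m creep '-0.015 0.037 0 0 0 0 60;-0.015 0.037 0 0 0 0 60;-0.015 0.037 0 0 0 0 60;-0.015 0.037 0 0 0 0 60;0 0.02 0 0 0 0 60;0 0.005 0 0 0 0 60;0 0 0 0 0 0 60;0 0 0 0 0 0 60'
python3 - <<'E'
from h import *
crop("scene",120,400,150,330,2.8,"pics/s7.png")
E
```

```text
time: 15.87
tool_pos: [664.9, -6.5, 156.9]
tcp_rot: [3.142, -0.0, 1.584]
contact_force: [0.1, 0.4, 0.5]
grip_width: 53.3
finger_force: 0.0
time: 16.53
tool_pos: [657.3, 56.8, 319.2]
tcp_rot: [3.129, 0.001, 1.58]
contact_force: [1.1, 0.4, 0.7]
grip_width: 55.3
finger_force: 0.0
time: 17.2
tool_pos: [595.2, 230.9, 312.5]
tcp_rot: [3.141, 0.0, 1.584]
contact_force: [0.7, 0.6, -0.5]
grip_width: 55.1
finger_force: 0.0
```

View pics/s7.png

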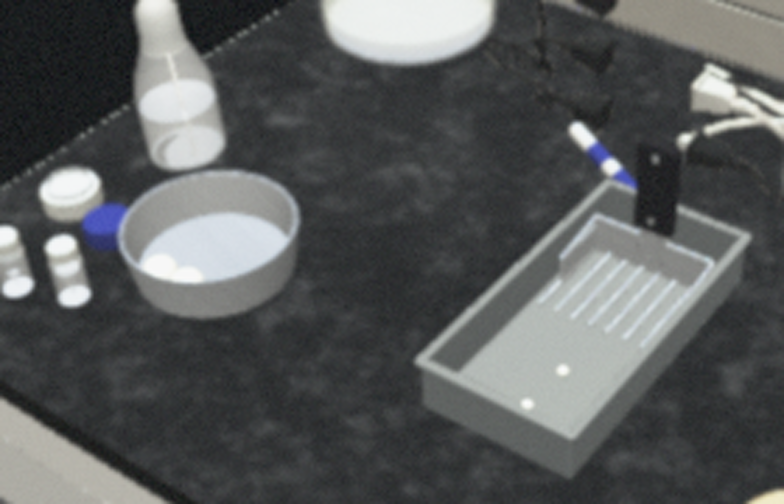

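The picture shows both big balls in the dish at (160,265) and (187,275). The small ones are in the tub at (562,370) and (527,404), and the scoop stands upright and free.

```bash
python3 -c "
from plant import order
print(order.close_job())"
```

```text
the job is handed in; nothing more can be done
None
```

Both large balls are in the steel dish, both small balls stayed in the tub, and the scoop stands upright in the tub, released. The job was handed in at about 17 s of the 56 s allowed.

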